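# Find the loose divider foot in the bento box

## Robot

A 7-joint arm with a two-finger parallel gripper is mounted at the origin on the work surface. World frame = base frame: x ahead of the robot, y to its left, z up, the work surface at z = 0. Lengths are in m, angles in rad, forces in N, time in s.
With the tool pointing down it reaches from about 0.375 to 0.925 m from the base axis. Payload 3.1 kg.
Tool frame: the origin (TCP) lies on the centre line of the jaws, within the pads' length; the fingertips stand 14 mm ahead of it and the grasp point (between the pads) lies 5 mm behind it; z points along the fingers, x is the direction in which the jaws open and shut, and the axes are right-handed (so a half turn about z gives the same grasp; the last joint's range is limited). The gripper opens to 85 mm and grips with 20 to 120 N. Pads are 22 mm wide; open, the fingers measure 114 mm over their backs; the gripper's body (76 mm by 85 mm) begins 54 mm behind the grasp point. The pads swing forward as they close: fully open they stand 13 mm farther back than shut.
Start: joints at [-0.098, 0.383, 0.044, 1.598, -0.018, 1.161, -0.05], TCP at [0.65, 0, 0.245] pointing down, gripper open.
Joint ranges: [-2.61, 2.61], [-0.41, 2.15], [-1.48, 1.57], [0, 2.5], [-1.57, 4.71], [0.05, 1.97], [-2.85, 2.85]. Speed limits (rad/s): [2.79, 2.79, 3.14, 3.14, 3.14, 3.14, 3.14].

## Interface

Orientations are given as a rotation vector (axis times angle).
In Python, from workcell import status, cams, env gives the robot as it stands.
- The arm moves only by the shell command python3 -m crank 'ROWS'. ROWS is JSON, a list of rows, each a list of 3 entries, a list of its own where there are three numbers: the shift along the world's x, y, z normalised to -1 to 1, where 1 is 0.1 m, then the turn, a rotation vector about the world's x, y, z normalised to -1 to 1, where 1 is pi rad, then the gripper command: -1 is shut, 1 is fully open, values between are in proportion. A call has exactly 10 rows; each row is the pose to reach, as a shift and turn from the pose commanded when the call began, turning the shorter way round; what a row does not reach only later rows make up. A row lasts 1/8 s, in which the tool goes at most 62.5 mm and 10.7 degrees, less where a joint would pass 70% of its speed; a pose out of reach is approached as far as the arm can. A call with a number of a shift or a turn outside -1 to 1 is refused whole. A call with a gripper value outside its range is refused whole. The fingers move at their own pace and stop on an object; the grip force is fixed at half the most. Time passes only in rows, so rows that repeat a pose let the fingers close, or fill a call up. It gives the time, the measured TCP pose, the force and the opening at its end, in the units of the state.
- status.read_state(): the state, without advancing time (a new reading comes with each control period).
- cams.camera(name): name is "scene" or "side" or "wrist"; returns a dict with "frame" (384x512x3 uint8, red, green, blue), "fovy" (degrees; the focal length in pixels is half the picture's height over the tangent of half this angle, whatever the lens; pixels are square), "cx", "cy" (the principal point, pixels), "k1" (the pictures are not rectified: a ray, as slopes to the right and down, at radius r is drawn at 1 + k1 r^2 times it, then the intrinsics apply), "R" (3x3) and "t" (3): a world point X has camera coordinates R X + t. Camera axes: x right, y down, z forward; pixel columns grow to the right and rows downward; lengths in m; the calibration is good to about 2 mm. A picture is of the moment at which its call begins. There is no depth.
- env.hand_in(): hands the job in, once; it reports no verdict.
The state is a dict: "t": time; "joints": joint angles; "joint_velocities": joint speeds; "tau": joint torques, N m; "ee_pos": TCP position; "tool_rot": TCP orientation; "ft_force": force on the tool from outside, world axes, zero at the start; "torque": the same for the moment, N m; "gripper_width": opening from 0.0 (shut) to 1.0 (fully open).
Only numpy, scipy, OpenCV 4.12 (cv2) and the standard library are available. Lean on these libraries where they do the work, as an engineer would, in place of code of your own. Each camera call takes 0.05 s, during which the arm holds its last target.

## Task

One of the four little divider feet inside the navy bento box has come unglued: swing the clasp right round until it is clear of the lid, lift the lid off and lay it handle up, squarely on the middle of the green drying mat, then feel along the box floor for the foot that is loose and put it in the middle of the spoon rest. The other three feet are glued fast; leave the bottles, cups, jar and shaker where they stand.

Things in the scene. Friction and masses are not known exactly. Their poses are not given: they have to be found in the camera images.
- bento: opaque navy bento box, open-topped under its lid: outside 130 (x) x 190 (y) x 50 mm high, walls and floor 4 mm thick; it is anchored and does not move. Origin: centre of its underside; x across the short side, the clasp is on its -x side; z up.
- clasp (a joint): angle of the swing clasp, a flat steel tongue 12 mm wide and 4 mm thick turning level about an upright pin on the box's -x side. 0 = closed, tongue pointing along the box's +x over the lid's edge, so that the lid cannot be lifted; it grows as the tongue swings towards the box's +y; pi/2 = along the box's front, clear of the lid; stop at 1.75. Light friction (about 1 N at the tab), stays where it is left. May start a little ajar.
- clasp_pivot (a point): point on the clasp's pin, 84 mm to the box's -x from its centre, 58.5 mm above the box's underside (mid thickness of the tongue)
- clasp_tab (a point): centre of the white finger tab, 10 x 10 mm and 14 mm tall, standing on the tongue 40 mm from the pin (the tongue ends 46 mm from the pin); the tab spans 60.5 to 74.5 mm above the box's underside; it is pushed sideways
- lid: loose navy lid, 120 g: plate 126 (x) x 186 (y) x 5 mm with two thin steel-coloured stripes, short 4 mm locating ribs below it, and on top a grip bar 14 mm (x) wide, 60 mm (y) long, 22 mm tall. Origin: centre, at the underside of the ribs; plate 4 to 9 mm above the origin, bar 9 to 31 mm above it. On the box its origin is 46 mm above the box's underside, axes along the box's.
- mat: green drying mat with white lines, 180 (x) x 230 (y) x 4 mm, fixed. Origin: centre of its underside.
- spoon_rest: white round ceramic spoon rest, fixed: shallow dish, floor 5 mm above the table, flat inside to a radius of about 38 mm, flaring to a rim of radius 58 mm at 16 mm height, with a short spout to its -x. Origin: centre of its underside.
- foot_a: one of four look-alike blue divider feet on the floor inside the box: block 26 (x) x 14 (y) x 24 mm tall with a 4 mm slot along x in its top, standing upright. Origin: centre of its underside, 4 mm above the box's underside; roughly lined up with the box (x across the box's short side). Three are glued down rigidly, one (not known which) is loose and weighs about 15 g.
- foot_b: one of four look-alike blue divider feet on the floor inside the box: block 26 (x) x 14 (y) x 24 mm tall with a 4 mm slot along x in its top, standing upright. Origin: centre of its underside, 4 mm above the box's underside; roughly lined up with the box (x across the box's short side). Three are glued down rigidly, one (not known which) is loose and weighs about 15 g.
- foot_c: one of four look-alike blue divider feet on the floor inside the box: block 26 (x) x 14 (y) x 24 mm tall with a 4 mm slot along x in its top, standing upright. Origin: centre of its underside, 4 mm above the box's underside; roughly lined up with the box (x across the box's short side). Three are glued down rigidly, one (not known which) is loose and weighs about 15 g.
- foot_d: one of four look-alike blue divider feet on the floor inside the box: block 26 (x) x 14 (y) x 24 mm tall with a 4 mm slot along x in its top, standing upright. Origin: centre of its underside, 4 mm above the box's underside; roughly lined up with the box (x across the box's short side). Three are glued down rigidly, one (not known which) is loose and weighs about 15 g.
- rice_cup: yellow plastic rice measuring cup, 72 mm across, 70 mm tall; bystander. Loose. Origin: centre of its underside.
- skewer_cup: bamboo cup 68 mm across, 100 mm tall, with skewers standing up to 200 mm; bystander. Loose. Origin: centre of its underside.
- jar: glass jar, steel cap, 68 mm across, 90 mm tall; bystander. Loose. Origin: centre of its underside.
- shaker: white ceramic shaker, 40 mm across, 85 mm tall; bystander. Loose. Origin: centre of its underside.
- bottle_a: empty amber condiment bottle, 52 mm across, 170 mm tall, on the round wooden turntable (210 mm across, 25 mm high) at the back; bystander. Loose. Origin: centre of its underside.
- bottle_b: empty green condiment bottle, 52 mm across, 150 mm tall, on the turntable (a third, clear bottle there is fixed to it); bystander. Loose. Origin: centre of its underside.
There are look-alikes about, which are no part of the job. There is more than one size of the lid; the job needs the middle-sized.

How it is judged:
On the way, in this order (a step that is already met when the one before it is completed fails the run):
1. the clasp is swung clear of the lid (value of joint clasp above 1.3 rad), for 0.2 s.
2. the lid lies flat and squarely on the mat, let go (horizontal distance between lid and mat below 0.035 m and angle between lid's own z axis and vertical below 0.1 rad and height (world z) of lid below 0.012 m and angle between the y axis of lid and the y axis of mat, either way round below 0.3 rad and linear speed of lid below 0.02 m/s and contact force between the fingers and lid below 0.1 N), for 0.2 s.
3. the loose foot is lifted out of the box (height (world z) of any of foot_a, foot_b, foot_c, foot_d above 0.055 m), for 0.1 s.
At the end, for the whole second after the job is handed in: The loose foot rests in the dish of the spoon rest (within 36 mm of its centre), the lid lies flat, handle up, on the mat (centres within 35 mm, sides within 0.3 rad), the clasp is open beyond 1.3 rad, all at rest (value of joint clasp above 1.3 rad and horizontal distance between lid and mat below 0.035 m and angle between lid's own z axis and vertical below 0.1 rad and height (world z) of lid below 0.012 m and angle between the y axis of lid and the y axis of mat, either way round below 0.3 rad and linear speed of lid below 0.02 m/s and ((horizontal distance between foot_a and spoon_rest below 0.036 m and height (world z) of foot_a below 0.022 m and linear speed of foot_a below 0.02 m/s) or (horizontal distance between foot_b and spoon_rest below 0.036 m and height (world z) of foot_b below 0.022 m and linear speed of foot_b below 0.02 m/s) or (horizontal distance between foot_c and spoon_rest below 0.036 m and height (world z) of foot_c below 0.022 m and linear speed of foot_c below 0.02 m/s) or (horizontal distance between foot_d and spoon_rest below 0.036 m and height (world z) of foot_d below 0.022 m and linear speed of foot_d below 0.02 m/s))); the robot touches nothing.
It fails at once if a bystander is moved more than 30 mm or tipped over (distance of any of rice_cup, skewer_cup, jar, shaker, bottle_a, bottle_b from where it was at the start of the episode above 0.03 m or angle between any of rice_cup, skewer_cup, jar, shaker, bottle_a, bottle_b's own z axis and vertical above 0.5 rad).
It also fails if it takes over 72 s, if anything falls off the work surface, if the arm or the gripper's body presses on something with over 40 N, if the wrist force passes 120 N, or if a joint passes its speed limit or range.

## Working session

There is one attempt and no reset: what is moved stays moved. The work goes in short steps, Python scripts to look and compute and a shell command to move; the robot and the scene stay as the last step left them, time stands still between calls to the robot, and variables do not carry over. Pictures are saved under pics/ and viewed, and the job is handed in when it is done.

```bash
ls; mkdir -p pics; cat > h.py <<'E'
import numpy as np, cv2
from workcell import status, cams, env
def K(c):
    h,w=c['frame'].shape[:2]; f=h/2/np.tan(np.radians(c['fovy'])/2); return f
def grab(n):
    return cams.camera(n)
def save(c,p,box=None,s=1):
    im=c['frame'][:,:,::-1]
    if box: im=im[box[1]:box[3],box[0]:box[2]]
    cv2.imwrite('pics/'+p,cv2.resize(im,None,fx=s,fy=s,interpolation=cv2.INTER_CUBIC))
def ray(c,u,v):
    f=K(c); d=np.array([(u-c['cx'])/f,(v-c['cy'])/f]); s=d.copy()
    for _ in range(30): s=d/(1+c['k1']*(s@s))
    R=np.array(c['R']);t=np.array(c['t'])
    return -R.T@t, R.T@np.array([s[0],s[1],1])
def onz(c,u,v,z):
    o,d=ray(c,u,v); return o+d*(z-o[2])/d[2]
def proj(c,X):
    X=np.array(c['R'])@np.array(X)+np.array(c['t']); s=X[:2]/X[2]; s=s*(1+c['k1']*(s@s)); return s*K(c)+[c['cx'],c['cy']]
E
python3 - <<'E'
from h import *
import pickle
for n in ['scene','side','wrist']:
    c=grab(n); save(c,n+'0.png',s=1.5); pickle.dump(c,open(n+'0.pkl','wb')); print(n,c['fovy'],c['k1'],-np.array(c['R']).T@c['t'])
print(status.read_state())
E
```

```text
pics
scene 53.17491521257174 -0.10537159272040458 [1.36024336 0.34384908 0.62512945]
side 55.639576194985324 -0.037771889503421606 [ 0.35282236 -0.8115206   1.12173423]
wrist 59.275188607015295 -0.06620217201161303 [0.64984998 0.08335264 0.37339223]
{'t': 0.15, 'joints': array([-0.09779089,  0.3836682 ,  0.04384928,  1.5992187 , -0.01787883,
        1.16121689, -0.04990397]), 'joint_velocities': array([-0.00042582, -0.00046998,  0.00077971, -0.00436126, -0.00149077,
       -0.00081996, -0.00167669]), 'tau': array([ 2.19941270e-03, -4.34053266e+01,  1.02680024e+00, -2.49981201e+01,
        1.06983635e-02,  7.30535554e-03,  3.91670756e-05]), 'ee_pos': array([ 6.49280994e-01, -1.15258973e-05,  2.44159779e-01]), 'tool_rot': array([ 3.14146061e+00,  1.04852268e-04, -3.32174552e-03]), 'ft_force': array([ 0.48062084,  0.10190973, -0.065428  ]), 'torque': array([ 0.03098312, -0.01147199,  0.05866023]), 'gripper_width': 0.9978038902699918}
```

View pics/scene0.png

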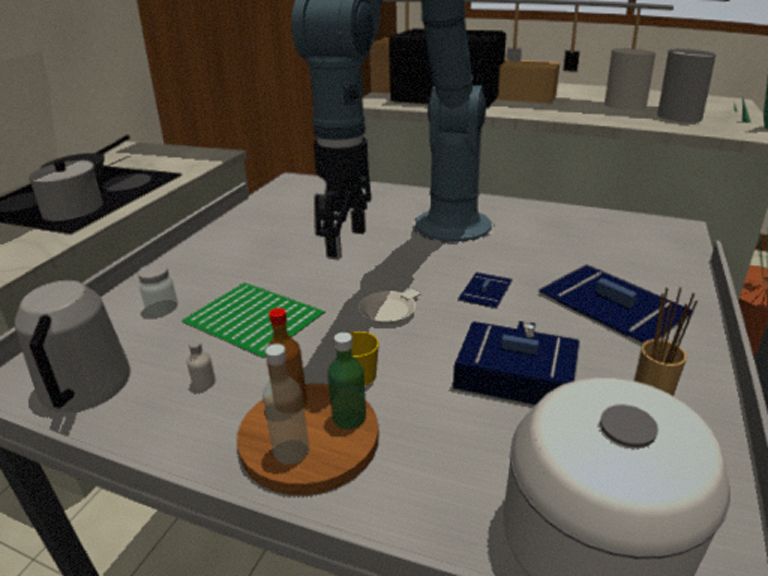

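View pics/side0.png

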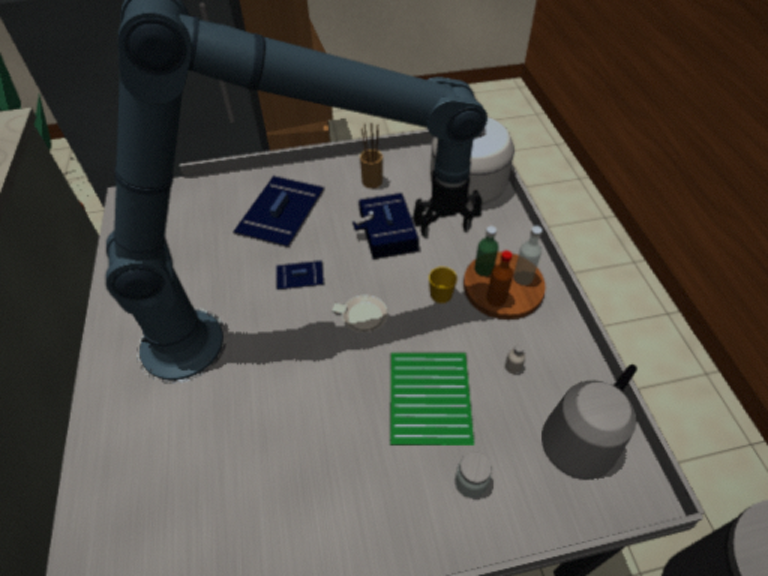

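View pics/wrist0.png

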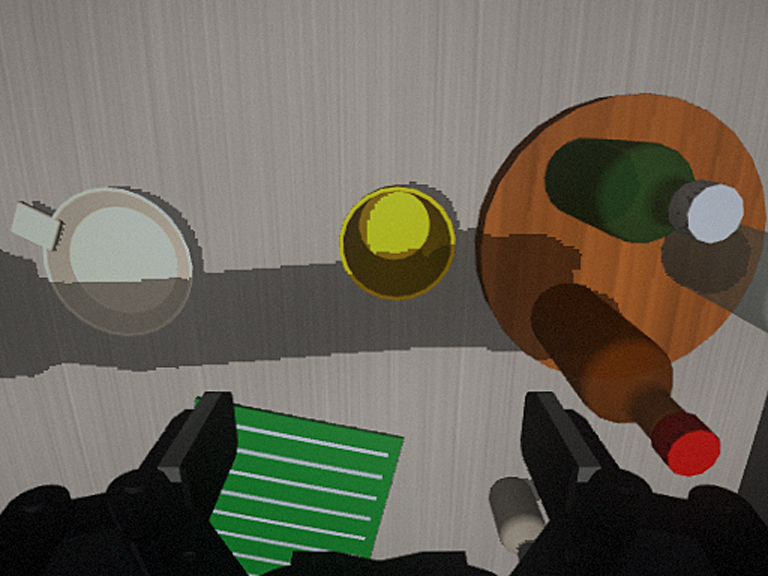

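Three navy lids appear in the side view (×1.5 pixels): a small one at (300,275), a large one at (280,210), and the one on the clasped box at (388,215). The one on the box fits, being the middle size and under the clasp. I'll enlarge to confirm.

```bash
python3 - <<'E'
from h import *
import pickle
c=pickle.load(open('side0.pkl','rb')); save(c,'side_box.png',(150,110,310,230),5)
save(c,'side_mat.png',(210,190,350,310),5)
c=pickle.load(open('scene0.pkl','rb')); save(c,'scene_box.png',(290,170,450,290),5)
for n in ['side','scene']:
  c=pickle.load(open(n+'0.pkl','rb'))
  print(n,[onz(c,u/1.5,v/1.5,0).round(3) for u,v in ([(300,275),(280,210)] if n=='side' else [(485,290),(615,300)])])
c=pickle.load(open('side0.pkl','rb'))
print('mat',[onz(c,u/1.5,v/1.5,0.004).round(3) for u,v in [(390,353),(467,353),(473,444),(391,444)]])
print('rest', [onz(c,u/1.5,v/1.5,0.016).round(3) for u,v in [(365,312)]])
print('box top',[onz(c,u/1.5,v/1.5,0.055).round(3) for u,v in [(360,200),(405,195),(417,238),(371,246)]])
E
```

```text
side [array([0.311, 0.153, 0.   ]), array([0.28 , 0.418, 0.   ])]
scene [array([0.311, 0.156, 0.   ]), array([0.266, 0.421, 0.   ])]
mat [array([ 0.495, -0.138,  0.004]), array([ 0.674, -0.177,  0.004]), array([ 0.62 , -0.397,  0.004]), array([ 0.449, -0.36 ,  0.004])]
rest [array([ 0.458, -0.016,  0.016])]
box top [array([0.513, 0.349, 0.055]), array([0.643, 0.341, 0.055]), array([0.636, 0.168, 0.055]), array([0.509, 0.166, 0.055])]
```

View pics/side_box.png

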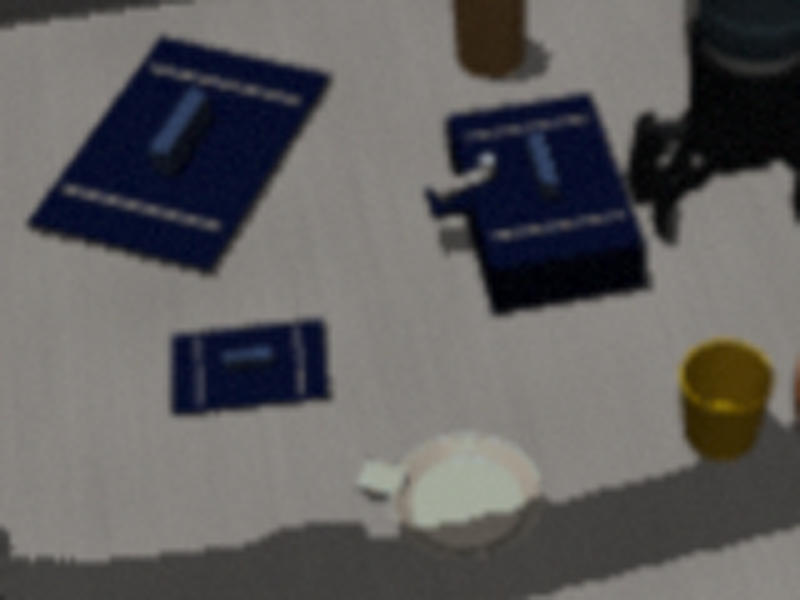

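View pics/scene_box.png

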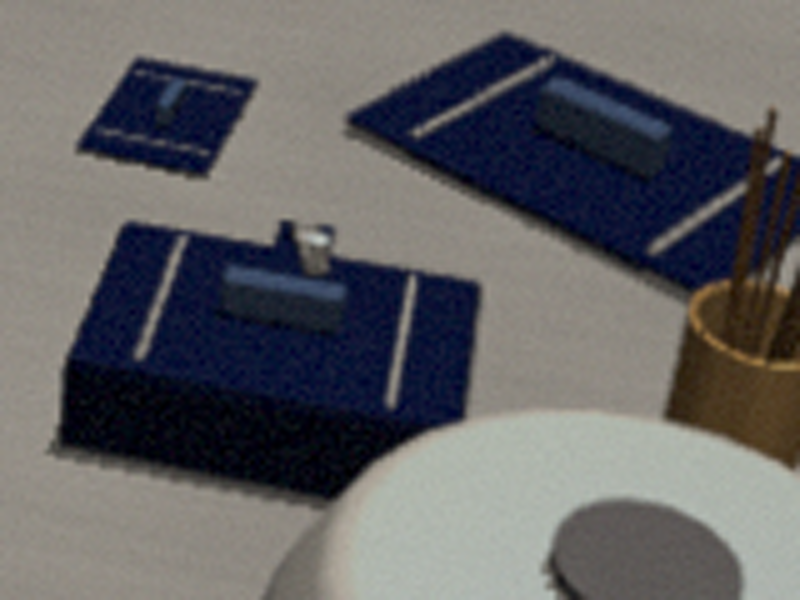

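View pics/side_mat.png

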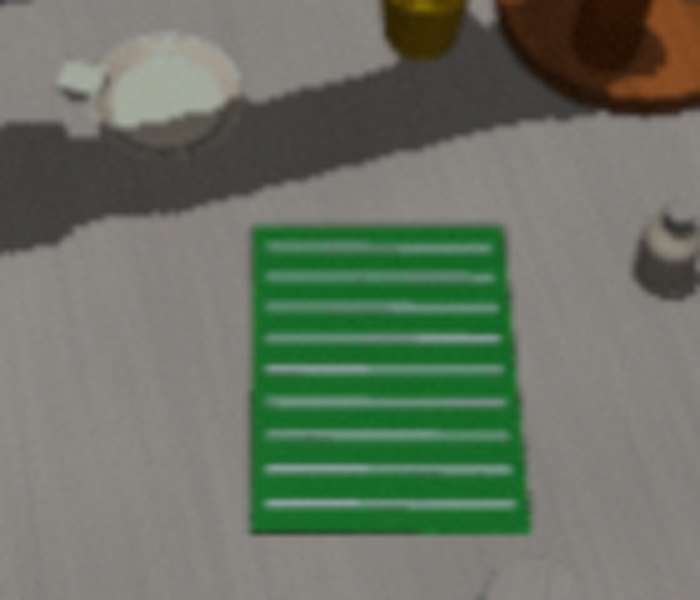

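```bash
cat > fit.py <<'E'
from h import *
import pickle
from scipy.optimize import least_squares
S=pickle.load(open('side0.pkl','rb')); C=pickle.load(open('scene0.pkl','rb'))
def sb(u,v):return np.array([150+u/5,110+v/5])
def cb(u,v):return np.array([290+u/5,170+v/5])
def sm(u,v):return np.array([210+u/5,190+v/5])
def T(x,y,a,p): 
    c,s=np.cos(a),np.sin(a); return np.array([x+c*p[0]-s*p[1],y+s*p[0]+c*p[1],p[2]])
hx,hy,z=.063,.093,.055
obs=[(S,sb(450,117),(-hx,hy,z)),(S,sb(590,96),(hx,hy,z)),(S,sb(643,250),(hx,-hy,z)),(S,sb(487,268),(-hx,-hy,z)),
(C,cb(130,224),(-hx,-hy,z)),(C,cb(480,287),(-hx,hy,z)),(C,cb(68,360),(hx,-hy,z)),(C,cb(465,415),(hx,hy,z))]
def bar(y):pass
def res(p): return np.concatenate([proj(c,T(*p,q))-o for c,o,q in obs])
r=least_squares(res,[.577,.256,0],x_scale=[.01,.01,.1]); print('box',r.x,np.abs(r.fun).round(1).tolist())
B=r.x
tz=.0745
o2=[(S,sb(487,158)),(C,cb(316,232))]
q=least_squares(lambda a:np.concatenate([proj(c,T(*B,(-.084+.04*np.cos(a[0]),.04*np.sin(a[0]),tz)))-o for c,o in o2]),[.3]); print('clasp',q.x,q.fun)
print('tab',T(*B,(-.084+.04*np.cos(q.x[0]),.04*np.sin(q.x[0]),tz)),'pivot',T(*B,(-.084,0,.0585)))
mx,my=.09,.115
om=[(S,sm(252,226),(-mx,my,.004)),(S,sm(503,226),(mx,my,.004)),(S,sm(531,532),(mx,-my,.004)),(S,sm(250,532),(-mx,-my,.004)),
(C,np.array([248,284])/1.5,(-mx,-my,.004)),(C,np.array([184,319])/1.5,(-mx,-my,.004))]
om=om[:4]
c3=[(246,284),(324,314),(265,354),(184,320)]
for (u,v),k in zip(c3,[(-mx,-my),(-mx,my),(mx,my),(mx,-my)]): om.append((C,np.array([u,v])/1.5,(*k,.004)))
m=least_squares(lambda p:np.concatenate([proj(c,T(*p,q))-o for c,o,q in om]),[.56,-.27,-.2],x_scale=[.01,.01,.1]);print('mat',m.x,m.fun.round(1).tolist())
W=pickle.load(open('wrist0.pkl','rb'))
print('rest wrist rim', onz(W,119/1.5,261/1.5,.016), 'floor',onz(W,124/1.5,259/1.5,.005),'scene',onz(C,387/1.5,307/1.5,.016),'side',onz(S,365/1.5,313/1.5,.016))
print('matW',onz(W,235/1.5,402/1.5,.004),onz(W,404/1.5,437/1.5,.004))
print('skewer',onz(S,372/1.5,183/1.5,.0),'ricecup',onz(W,398/1.5,243/1.5,.07))
print('bottleA', onz(W,693/1.5,453/1.5,.195),'B',onz(W,714/1.5,212/1.5,.175))
print('wristcam R',W['R'])
E
python3 fit.py
```

```text
box [0.5750519  0.26669477 0.01313764] [0.8, 1.6, 0.5, 1.9, 0.2, 2.7, 0.6, 1.1, 1.2, 1.5, 0.1, 2.0, 0.4, 1.2, 1.1, 2.8]
clasp [0.22553006] [-0.32983582 -0.57682333 -0.34310782  0.90089401]
tab [0.5299253  0.27504757 0.0745    ] pivot [0.49105914 0.26559124 0.0585    ]
mat [ 0.55850364 -0.26318649 -0.22123096] [-0.6, -1.6, -0.6, -1.3, -0.8, -1.1, -0.8, -1.5, -1.5, -2.0, 0.5, -2.7, -1.6, 1.3, -2.8, -0.5]
rest wrist rim [ 0.45589886 -0.01172237  0.016     ] floor [ 0.45415836 -0.01308116  0.005     ] scene [ 0.46354343 -0.00910435  0.016     ] side [ 0.45717237 -0.01880695  0.016     ]
matW [ 0.52860561 -0.13714254  0.004     ] [ 0.67080623 -0.17059953  0.004     ]
skewer [0.57091627 0.47674727 0.        ] ricecup [0.66096004 0.01389685 0.07      ]
bottleA [ 0.78522482 -0.04910049  0.195     ] B [0.78483569 0.05156854 0.175     ]
wristcam R [[ 9.99994866e-01  6.18644227e-04 -3.14397766e-03]
 [ 1.59308053e-03 -9.47314193e-01  3.20301861e-01]
 [-2.78018177e-03 -3.20305225e-01 -9.47310315e-01]]
```

```bash
python3 -m crank '[[[-0.5,0.5,0],[0,0,0],-1],[[-1,1,0],[0,0,0],-1],[[-1,1,0],[0,0,0],-1],[[-1,1,0],[0,0,0],-1],[[-1,1,0],[0,0,0],-1],[[-1,1,0],[0,0,0],-1],[[-1,1,0],[0,0,0],-1],[[-1,1,0],[0,0,0],-1],[[-1,1,0],[0,0,0],-1],[[-1,1,0],[0,0,0],-1]]' && python3 -m crank '[[[-0.1,0.5,0],[0,0,0],-1],[[-0.2,1,0],[0,0,0],-1],[[-0.2,1,0],[0,0,0],-1],[[-0.2,1,0],[0,0,0],-1],[[-0.2,1,0],[0,0,0],-1],[[-0.2,1,0],[0,0,0],-1],[[-0.2,1,0],[0,0,0],-1],[[-0.2,1,0],[0,0,0],-1],[[-0.2,1,0],[0,0,0],-1],[[-0.2,1,0],[0,0,0],-1]]'
python3 - <<'E'
from h import *
import pickle
c=grab('wrist'); save(c,'w1.png',s=1.5); pickle.dump(c,open('w1.pkl','wb'))
E
```

```text
t: 1.4
ee_pos: [0.55, 0.1001, 0.2452]
tool_rot: [-3.142, -0.0, 0.0]
ft_force: [0.9, -0.1, -0.6]
gripper_width: -0.005
t: 2.65
ee_pos: [0.53, 0.2001, 0.2453]
tool_rot: [-3.142, -0.0, 0.0]
ft_force: [-0.2, -0.5, -0.9]
gripper_width: 0.004
```

View pics/w1.png

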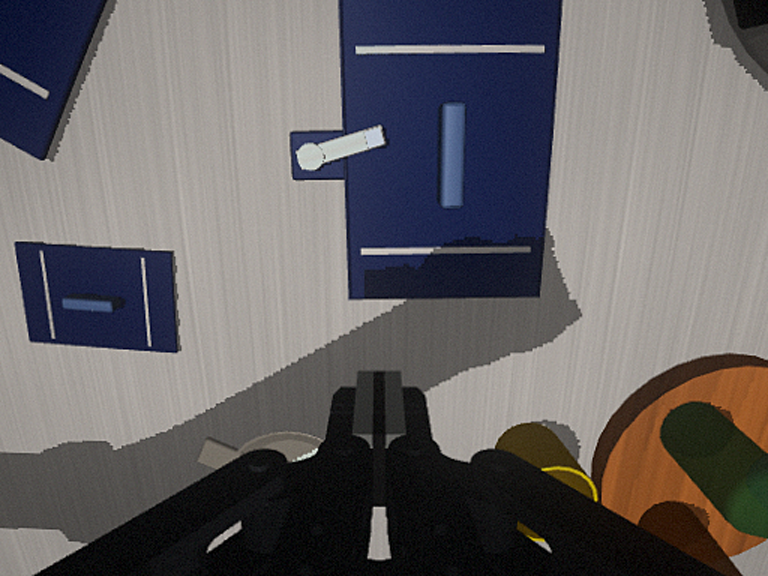

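The picture (×1.5) shows the box lid with its near corners at (350,298) and (540,297), the bar spanning (453,103) to (453,207), the pin at (310,157) and the tab at (376,137).

```bash
python3 - <<'E'
from h import *
import pickle
c=pickle.load(open('w1.pkl','rb'))
P=lambda u,v,z:print((u,v),onz(c,u/1.5,v/1.5,z).round(4))
for a in [(350,298,.055),(540,297,.055),(453,104,.077),(453,204,.077),(441,207,.077),(464,207,.077),(442,103,.077),(466,103,.077),(310,157,.0605),(375,135,.0745),(356,49,.055),(545,48,.055),(362,251,.055),(530,249,.055)]: P(*a)
E
```

```text
(350, 298) [0.5112 0.1727 0.055 ]
(540, 297) [0.6389 0.1735 0.055 ]
(453, 104) [0.5716 0.2945 0.077 ]
(453, 204) [0.574  0.2388 0.077 ]
(441, 207) [0.567 0.237 0.077]
(464, 207) [0.5806 0.2371 0.077 ]
(442, 103) [0.5655 0.295  0.077 ]
(466, 103) [0.5789 0.2951 0.077 ]
(310, 157) [0.4889 0.2646 0.0605]
(375, 135) [0.5282 0.2776 0.0745]
(356, 49) [0.5171 0.3257 0.055 ]
(545, 48) [0.6275 0.3274 0.055 ]
(362, 251) [0.5196 0.2049 0.055 ]
(530, 249) [0.6289 0.2065 0.055 ]
```

```bash
python3 -m crank '[[[0.02,0.24,-0.5],[0,0,0],-1],[[0.03,0.48,-1],[0,0,0],-1],[[0.03,0.48,-1],[0,0,0],-1],[[0.03,0.48,-1],[0,0,0],-1],[[0.03,0.48,-1],[0,0,0],-1],[[0.03,0.48,-1],[0,0,0],-1],[[0.03,0.48,-1],[0,0,0],-1],[[0.03,0.48,-1],[0,0,0],-1],[[0.03,0.48,-1],[0,0,0],-1],[[0.03,0.48,-1],[0,0,0],-1]]' && python3 -m crank '[[[0,0,-0.3],[0,0,0],-1],[[0,0,-0.5],[0,0,0],-1],[[0,0,-0.6],[0,0,0],-1],[[0,0,-0.66],[0,0,0],-1],[[0,0,-0.66],[0,0,0],-1],[[0,0,-0.66],[0,0,0],-1],[[0,0,-0.66],[0,0,0],-1],[[0,0,-0.66],[0,0,0],-1],[[0,0,-0.66],[0,0,0],-1],[[0,0,-0.66],[0,0,0],-1]]'
python3 - <<'E'
from h import *
c=grab('wrist'); save(c,'w2.png',s=1.2)
E
```

```text
t: 3.95
ee_pos: [0.5329, 0.248, 0.1452]
tool_rot: [3.142, 0.0, -0.0]
ft_force: [-0.6, 0.5, -0.2]
gripper_width: 0.001
t: 5.2
ee_pos: [0.533, 0.2481, 0.0793]
tool_rot: [-3.141, -0.0, -0.0]
ft_force: [-0.5, 0.3, -0.0]
gripper_width: -0.001
```

View pics/w2.png

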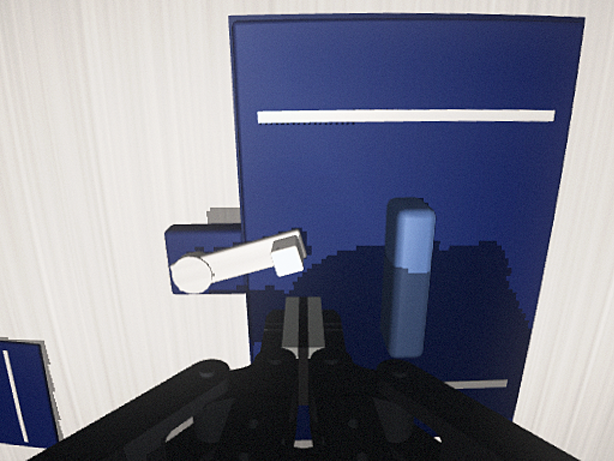

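The fingers at (303,300) stand just short of the tab at (288,262), clear of the bar at (410,280). Now I'll push along the arc.

```bash
python3 -m crank '[[[0,0.12,0],[0,0,0],-1],[[0,0.24,0],[0,0,0],-1],[[-0.02,0.31,0],[0,0,0],-1],[[-0.055,0.37,0],[0,0,0],-1],[[-0.1,0.43,0],[0,0,0],-1],[[-0.15,0.48,0],[0,0,0],-1],[[-0.26,0.545,0],[0,0,0],-1],[[-0.33,0.565,0],[0,0,0],-1],[[-0.365,0.565,0],[0,0,0],-1],[[-0.365,0.565,0],[0,0,0],-1]]'
python3 - <<'E'
from h import *
c=grab('wrist'); save(c,'w3.png',s=1.2)
E
```

```text
t: 6.5
ee_pos: [0.4982, 0.305, 0.0801]
tool_rot: [-3.139, 0.001, -0.006]
ft_force: [3.9, 0.9, -1.0]
gripper_width: 0.001
```

View pics/w3.png

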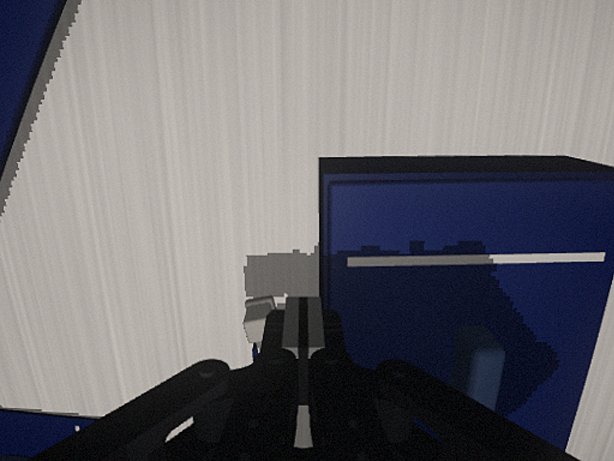

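```bash
python3 -m crank '[[[0.08,0,0.05],[0,0,0],-1],[[0.1,0,0.5],[0,0,0],-1],[[0.5,-0.2,0.5],[0,0,0],1],[[0.765,-0.38,0.5],[0,0,0],1],[[0.765,-0.38,0.5],[0,0,0],1],[[0.765,-0.38,0.5],[0,0,0],1],[[0.765,-0.38,0.5],[0,0,0],1],[[0.765,-0.38,0.5],[0,0,0],1],[[0.765,-0.38,0.5],[0,0,0],1],[[0.765,-0.38,0.5],[0,0,0],1]]'
python3 - <<'E'
from h import *
c=grab('wrist'); save(c,'w4.png',s=1.2)
import pickle; pickle.dump(c,open('w4.pkl','wb'))
E
```

```text
t: 7.8
ee_pos: [0.5728, 0.2667, 0.1294]
tool_rot: [-3.142, -0.001, -0.0]
ft_force: [0.2, 0.3, 0.1]
gripper_width: 1.002
```

View pics/w4.png

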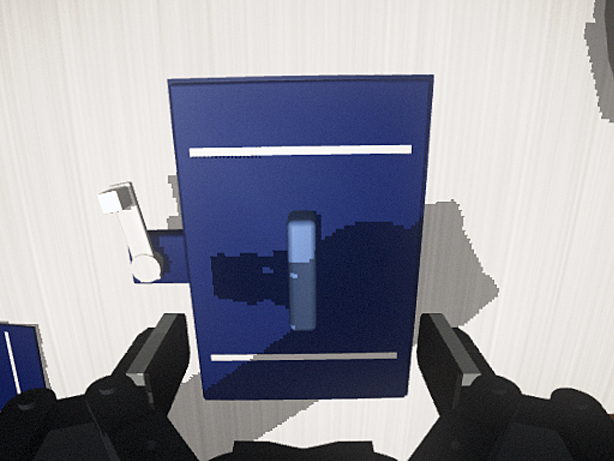

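The clasp is clear of the lid, with its tab at (117,200) and pin at (145,265). The bar is centred between the jaws.

```bash
python3 -m crank '[[[0,0,-0.3],[0,0,0],1],[[0,0,-0.5],[0,0,0],1],[[0,0,-0.55],[0,0,0],1],[[0,0,-0.55],[0,0,0],1],[[0,0,-0.55],[0,0,0],-1],[[0,0,-0.55],[0,0,0],-1],[[0,0,-0.55],[0,0,0],-1],[[0,0,-0.55],[0,0,0],-1],[[0,0,-0.55],[0,0,0],-1],[[0,0,-0.55],[0,0,0],-1]]' && python3 -m crank '[[[0,0,0.05],[0,0,0],-1],[[0,0,0.15],[0,0,0],-1],[[0,0,0.35],[0,0,0],-1],[[0,0,0.6],[0,0,0],-1],[[0,0,0.8],[0,0,0],-1],[[0,0,0.8],[0,0,0],-1],[[0,-0.2,0.8],[0,0,0],-1],[[0,-0.45,0.8],[0,0,0],-1],[[0,-0.7,0.8],[0,0,0],-1],[[0,-1,0.8],[0,0,0],-1]]'
python3 - <<'E'
from h import *
c=grab('wrist'); save(c,'w5.png',s=1.2)
c=grab('side'); save(c,'s5.png',s=1.5)
E
```

```text
t: 9.1
ee_pos: [0.5735, 0.2667, 0.0748]
tool_rot: [-3.141, -0.0, -0.001]
ft_force: [-0.2, -0.1, 2.7]
gripper_width: 0.146
t: 10.35
ee_pos: [0.5716, 0.1637, 0.1525]
tool_rot: [3.14, -0.001, -0.005]
ft_force: [1.0, -0.2, -1.6]
gripper_width: 0.146
```

View pics/w5.png

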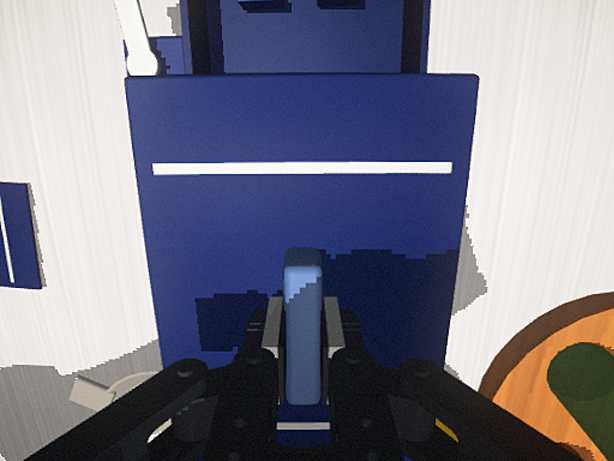

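View pics/s5.png

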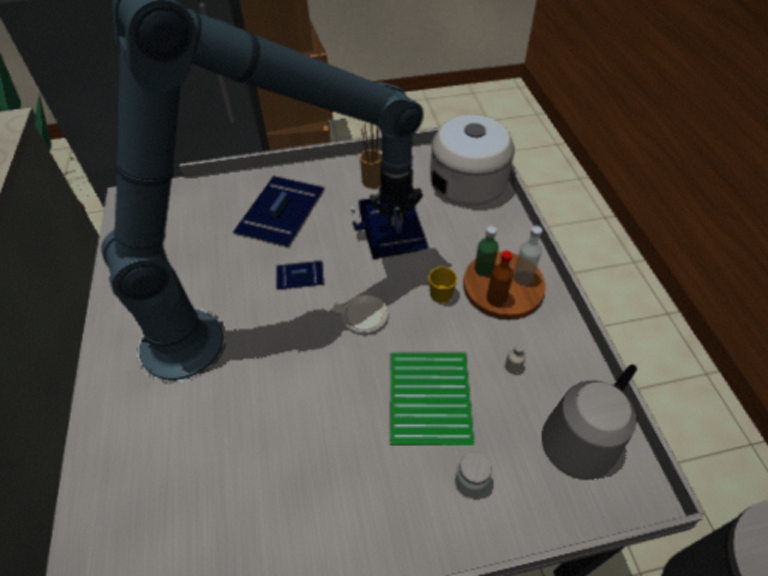

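```bash
python3 -m crank '[[[0,-0.1,0],[0,0,0],-1],[[0,-0.2,0],[0,0,-0.01],-1],[[0,-0.3,0],[0,0,-0.02],-1],[[0,-0.4,0],[0,0,-0.03],-1],[[0,-0.5,0],[0,0,-0.04],-1],[[0,-0.6,0],[0,0,-0.05],-1],[[0,-0.7,0],[0,0,-0.06],-1],[[0,-0.8,0],[0,0,-0.07],-1],[[0,-0.9,0],[0,0,-0.075],-1],[[0,-1,0],[0,0,-0.075],-1]]' && python3 -m crank '[[[0,-0.1,0],[0,0,0],-1],[[0,-0.2,0],[0,0,0],-1],[[0,-0.3,0],[0,0,0],-1],[[0,-0.4,0],[0,0,0],-1],[[0,-0.5,0],[0,0,0],-1],[[0,-0.6,0],[0,0,0],-1],[[0,-0.7,0],[0,0,0],-1],[[0,-0.8,0],[0,0,0],-1],[[0,-0.9,0],[0,0,0],-1],[[0,-1,0],[0,0,0],-1]]' && python3 -m crank '[[[0,-0.1,0],[0,0,0],-1],[[0,-0.2,0],[0,0,0],-1],[[0,-0.3,0],[0,0,0],-1],[[0,-0.4,0],[0,0,0],-1],[[0,-0.5,0],[0,0,0],-1],[[0,-0.6,0],[0,0,0],-1],[[0,-0.7,0],[0,0,0],-1],[[0,-0.8,0],[0,0,0],-1],[[0,-0.9,0],[0,0,0],-1],[[0,-1,0],[0,0,0],-1]]' && python3 -m crank '[[[-0.02,-0.1,0],[0,0,0],-1],[[-0.05,-0.2,0],[0,0,0],-1],[[-0.08,-0.3,0],[0,0,0],-1],[[-0.1,-0.4,0],[0,0,0],-1],[[-0.15,-0.5,0],[0,0,0],-1],[[-0.15,-0.6,0],[0,0,0],-1],[[-0.15,-0.7,0],[0,0,0],-1],[[-0.15,-0.8,0],[0,0,0],-1],[[-0.15,-0.9,0],[0,0,0],-1],[[-0.15,-1,0],[0,0,0],-1]]'
python3 - <<'E'
from h import *
c=grab('wrist'); save(c,'w6.png',s=1.2)
E
```

```text
t: 11.7
ee_pos: [0.573, 0.0659, 0.1543]
tool_rot: [-3.12, 0.369, -0.0]
ft_force: [0.3, -0.4, -1.3]
gripper_width: 0.145
t: 12.95
ee_pos: [0.573, -0.0341, 0.1543]
tool_rot: [-3.12, 0.369, -0.0]
ft_force: [-0.2, -0.4, -1.3]
gripper_width: 0.146
t: 14.2
ee_pos: [0.573, -0.1341, 0.1543]
tool_rot: [-3.12, 0.369, 0.0]
ft_force: [0.1, 0.3, -2.4]
gripper_width: 0.146
t: 15.45
ee_pos: [0.5581, -0.2341, 0.1542]
tool_rot: [3.12, -0.369, -0.0]
ft_force: [0.3, -0.3, -1.8]
gripper_width: 0.142
```

View pics/w6.png

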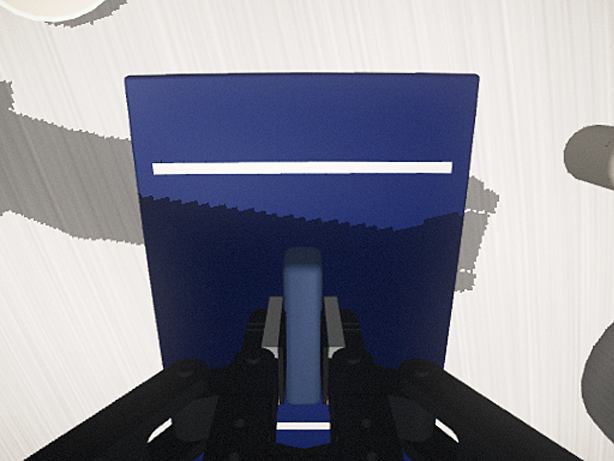

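```bash
python3 -m crank '[[[0,-0.1,0],[0,0,0],-1],[[0,-0.2,0],[0,0,0],-1],[[0,-0.29,-0.1],[0,0,0],-1],[[0,-0.29,-0.25],[0,0,0],-1],[[0,-0.29,-0.4],[0,0,0],-1],[[0,-0.29,-0.55],[0,0,0],-1],[[0,-0.29,-0.7],[0,0,0],-1],[[0,-0.29,-0.8],[0,0,0],-1],[[0,-0.29,-0.88],[0,0,0],-1],[[0,-0.29,-0.9],[0,0,0],-1]]'
python3 - <<'E'
from h import *
c=grab('side'); save(c,'s7.png',(180,150,340,310),4)
E
```

```text
t: 16.75
ee_pos: [0.5578, -0.2624, 0.0637]
tool_rot: [-3.12, 0.369, 0.001]
ft_force: [0.3, 0.9, -1.8]
gripper_width: 0.147
```

View pics/s7.png

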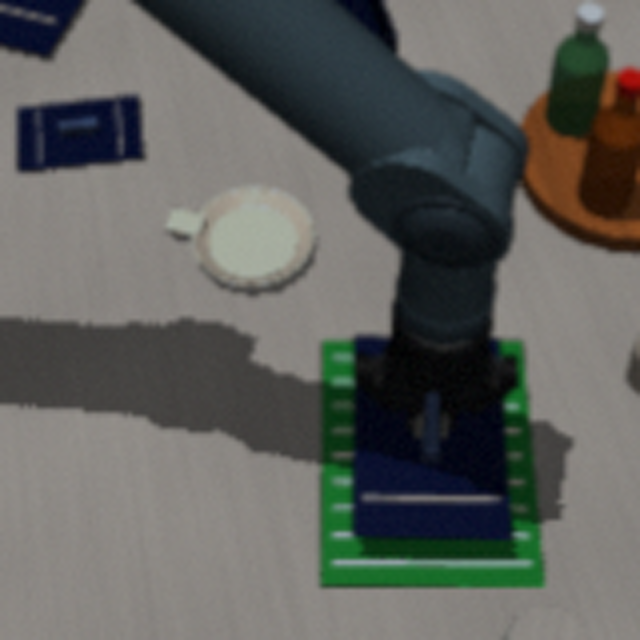

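The lid hangs over the mat, centred and aligned with it. I'll lower it and let go.

```bash
python3 -m crank '[[[0,0,-0.1],[0,0,0],-1],[[0,0,-0.2],[0,0,0],-1],[[0,0,-0.27],[0,0,0],-1],[[0,0,-0.31],[0,0,0],-1],[[0,0,-0.315],[0,0,0],-1],[[0,0,-0.315],[0,0,0],0],[[0,0,-0.315],[0,0,0],0.6],[[0,0,-0.315],[0,0,0],0.6],[[0,0,-0.315],[0,0,0],0.6],[[0,0,-0.2],[0,0,0],0.6]]' && python3 -m crank '[[[0,0,0.3],[0,0,0],0.6],[[0,0,0.6],[0,0,0.02],0.3],[[0,0.2,1],[0,0,0.04],-1],[[0,0.4,1],[0,0,0.06],-1],[[0,0.6,1],[0,0,0.075],-1],[[0,0.8,1],[0,0,0.075],-1],[[0,1,1],[0,0,0.075],-1],[[0,1,1],[0,0,0.075],-1],[[0,1,1],[0,0,0.075],-1],[[0,1,1],[0,0,0.075],-1]]'
python3 - <<'E'
from h import *
c=grab('side'); save(c,'s8.png',(180,150,340,310),4)
c=grab('scene'); save(c,'c8.png',s=1.5)
c=grab('wrist'); save(c,'w8.png',s=1.5)
E
```

```text
t: 18.05
ee_pos: [0.557, -0.262, 0.0437]
tool_rot: [-3.119, 0.369, 0.004]
ft_force: [0.2, -0.3, -0.3]
gripper_width: 0.803
t: 19.3
ee_pos: [0.5578, -0.164, 0.1442]
tool_rot: [3.141, -0.003, -0.0]
ft_force: [0.2, -0.3, -0.2]
gripper_width: 0.002
```

View pics/s8.png

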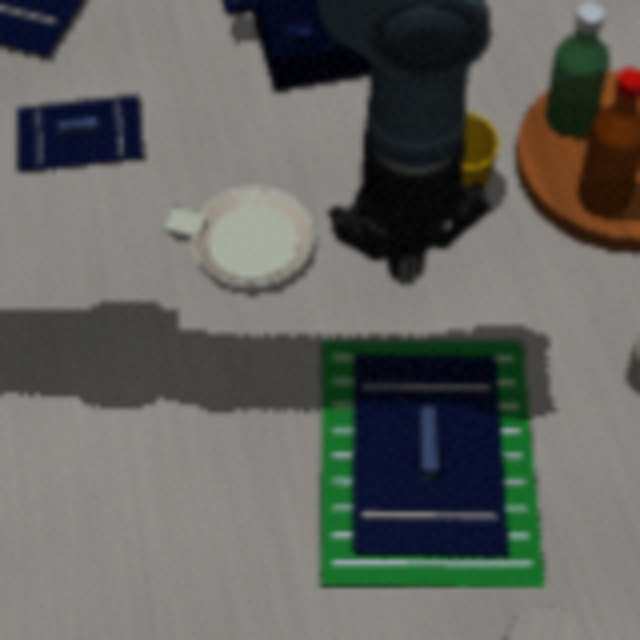

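View pics/c8.png

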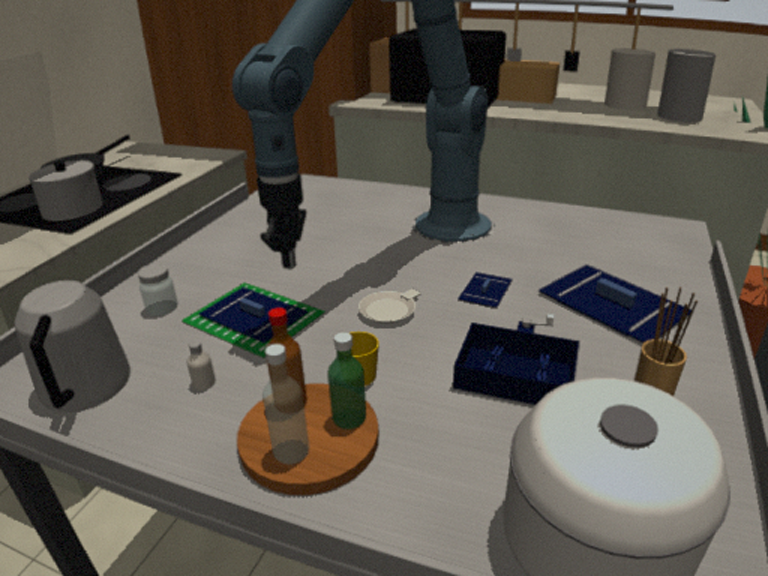

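View pics/w8.png

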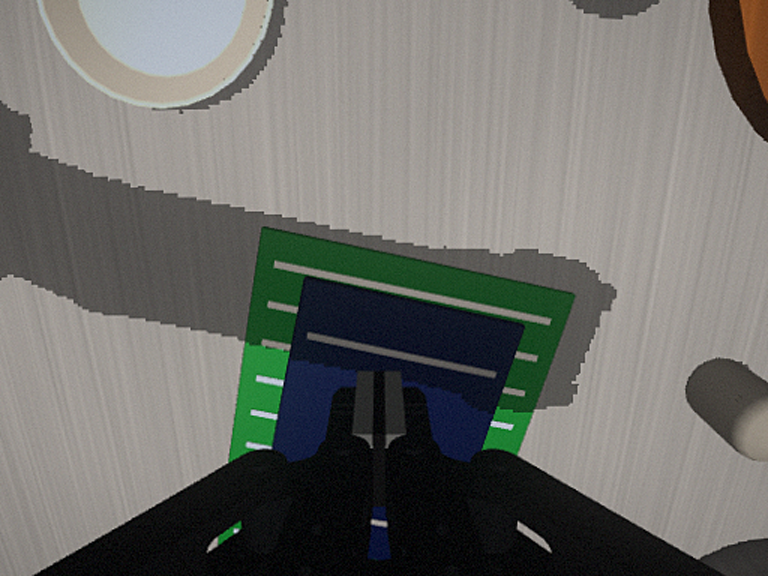

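Lid is lying on the mat, let go, square. I'll go back to the box and look inside.

```bash
python3 -m crank '[[[0,0.1,0.1],[0,0,0],-1],[[0,0.2,0.2],[0,0,0],-1],[[0,0.3,0.3],[0,0,0],-1],[[0,0.4,0.4],[0,0,0],-1],[[0,0.5,0.5],[0,0,0],-1],[[0,0.6,0.6],[0,0,0],-1],[[0,0.7,0.7],[0,0,0],-1],[[0,0.8,0.8],[0,0,0],-1],[[0,0.9,0.9],[0,0,0],-1],[[0,1,1],[0,0,0],-1]]' && python3 -m crank '[[[0,0.1,0],[0,0,0],-1],[[0,0.2,0],[0,0,0],-1],[[0,0.3,0],[0,0,0],-1],[[0,0.4,0],[0,0,0],-1],[[0,0.5,0],[0,0,0],-1],[[0,0.6,0],[0,0,0],-1],[[0,0.7,0],[0,0,0],-1],[[0,0.8,0],[0,0,0],-1],[[0,0.9,0],[0,0,0],-1],[[0,1,0],[0,0,0],-1]]' && python3 -m crank '[[[0,0.1,0],[0,0,0],-1],[[0,0.2,0],[0,0,0],-1],[[0,0.3,0],[0,0,0],-1],[[0,0.4,0],[0,0,0],-1],[[0,0.5,0],[0,0,0],-1],[[0,0.6,0],[0,0,0],-1],[[0,0.7,0],[0,0,0],-1],[[0,0.8,0],[0,0,0],-1],[[0,0.9,0],[0,0,0],-1],[[0,1,0],[0,0,0],-1]]' && python3 -m crank '[[[0,0.2,0],[0,0,0],-1],[[0.05,0.4,0],[0,0,0],-1],[[0.1,0.6,0],[0,0,0],-1],[[0.15,0.8,0],[0,0,0],-1],[[0.15,0.9,0],[0,0,0],-1],[[0.15,0.9,0],[0,0,0],-1],[[0.15,0.9,0],[0,0,0],-1],[[0.15,0.9,0],[0,0,0],-1],[[0.15,0.9,0],[0,0,0],-1],[[0.15,0.9,0],[0,0,0],-1]]'
python3 - <<'E'
from h import *
import pickle
c=grab('wrist'); save(c,'w9.png',s=1.5); pickle.dump(c,open('w9.pkl','wb'))
E
```

```text
t: 20.7
ee_pos: [0.558, -0.0618, 0.2449]
tool_rot: [3.142, 0.0, -0.0]
ft_force: [0.4, -0.3, -0.3]
gripper_width: -0.001
t: 21.95
ee_pos: [0.558, 0.0382, 0.2443]
tool_rot: [-3.142, -0.0, -0.0]
ft_force: [1.6, 0.4, 0.7]
gripper_width: -0.005
t: 23.2
ee_pos: [0.558, 0.1382, 0.2443]
tool_rot: [3.142, 0.0, -0.0]
ft_force: [-0.7, -0.5, 0.8]
gripper_width: 0.001
t: 24.45
ee_pos: [0.573, 0.2271, 0.2444]
tool_rot: [3.142, -0.001, 0.0]
ft_force: [-1.1, -0.7, 0.0]
gripper_width: -0.0
```

View pics/w9.png

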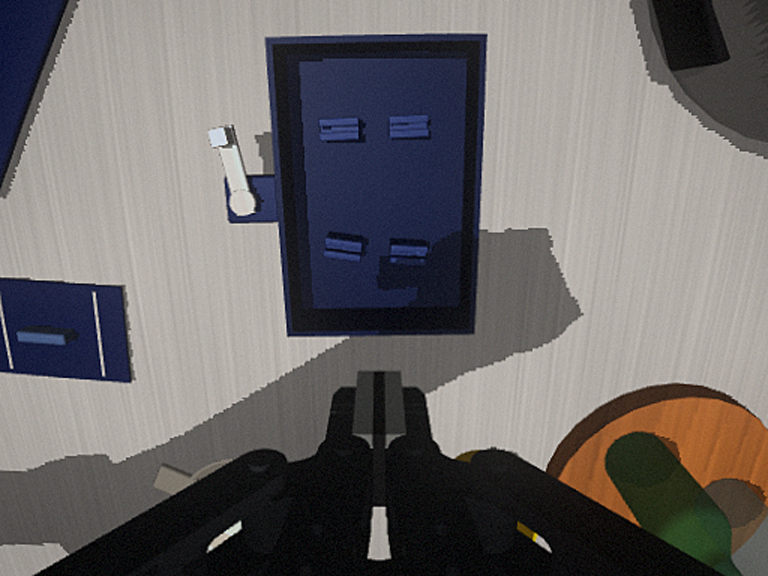

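Four feet are visible at (340,129), (409,126), (345,247) and (408,251). I'll enlarge them to measure their poses.

```bash
python3 - <<'E'
from h import *
import pickle
c=pickle.load(open('w9.pkl','rb'))
im=c['frame'].copy(); im=np.clip(im.astype(float)*1.8,0,255).astype('uint8')
cv2.imwrite('pics/w9c.png',cv2.resize(im[65:185,200:300,::-1],None,fx=6,fy=5,interpolation=cv2.INTER_CUBIC))
for u,v in [(340,129),(409,126),(345,247),(408,251)]: print(onz(c,u/1.5,v/1.5,.028).round(4))
E
```

```text
[0.5482 0.3076 0.028 ]
[0.5933 0.3095 0.028 ]
[0.5499 0.2285 0.028 ]
[0.594  0.2256 0.028 ]
```

View pics/w9c.png

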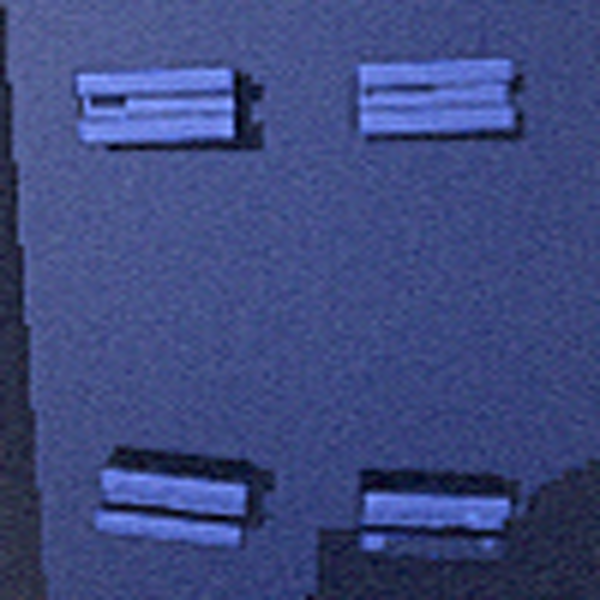

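```bash
python3 - <<'E'
from h import *
import pickle
print(status.read_state()['joints'].round(3))
c=pickle.load(open('w9.pkl','rb'))
F=dict(A=[(77,75),(235,70),(235,140),(80,142)],B=[(360,65),(512,60),(515,132),(360,132)],C=[(103,470),(248,485),(240,545),(95,528)],D=[(365,495),(510,497),(505,550),(362,550)])
for k,v in F.items():
    p=np.array([onz(c,200+x/6,65+y/5,.028) for x,y in v])
    d=(p[1]+p[2]-p[0]-p[3]); print(k,p.mean(0).round(4),'yaw',np.arctan2(d[1],d[0]).round(3),'size',np.linalg.norm(d)/2, np.linalg.norm(p[0]+p[1]-p[2]-p[3])/2)
p=[onz(c,u/1.5,v/1.5,.05) for u,v in [(266,38),(487,35),(474,333),(289,335)]]; print(np.array(p).round(4),np.mean(p,0))
E
```

```text
[-0.329  0.327 -0.141  1.677  0.05   1.141 -0.484]
A [0.5476 0.3073 0.028 ] yaw 0.022 size 0.02563270223428127 0.012961132220299276
B [0.5934 0.309  0.028 ] yaw 0.021 size 0.025069447160956198 0.013117947725377601
C [0.5484 0.2266 0.028 ] yaw -0.136 size 0.02558519792430208 0.012838171277578816
D [0.5947 0.2231 0.028 ] yaw -0.008 size 0.025317670385600784 0.011727773230311165
[[0.5073 0.3598 0.05  ]
 [0.6369 0.3614 0.05  ]
 [0.6397 0.1726 0.05  ]
 [0.5111 0.1711 0.05  ]] [0.57376443 0.266221   0.05      ]
```

```bash
python3 -m crank '[[[-0.1,-0.01,-0.1],[0,0,0.05],-0.2],[[-0.24,-0.01,-0.2],[0,0,0.1],-0.2],[[-0.24,-0.01,-0.3],[0,0,0.15],-0.2],[[-0.24,-0.01,-0.4],[0,0,0.2],-0.2],[[-0.24,-0.01,-0.5],[0,0,0.25],-0.2],[[-0.24,-0.01,-0.7],[0,0,0.3],-0.2],[[-0.24,-0.01,-0.8],[0,0,0.35],-0.2],[[-0.24,-0.01,-0.9],[0,0,0.4],-0.2],[[-0.24,-0.01,-1],[0,0,0.45],-0.2],[[-0.24,-0.01,-1],[0,0,0.457],-0.2]]' && python3 -m crank '[[[0,0,-0.2],[0,0,0],-0.2],[[0,0,-0.4],[0,0,0],-0.2],[[0,0,-0.6],[0,0,0],-0.2],[[0,0,-0.7],[0,0,0],-0.2],[[0,0,-0.8],[0,0,0],-0.2],[[0,0,-0.9],[0,0,0],-0.2],[[0,0,-0.92],[0,0,0],-0.2],[[0,0,-0.92],[0,0,0],-0.2],[[0,0,-0.92],[0,0,0],-0.2],[[0,0,-0.92],[0,0,0],-0.2]]'
python3 - <<'E'
from h import *
import pickle
c=grab('wrist'); 
c['frame']=np.clip(c['frame'].astype(float)*1.5,0,255).astype('uint8')
save(c,'w10.png',s=1.5); pickle.dump(c,open('w10.pkl','wb'))
E
```

```text
t: 25.75
ee_pos: [0.5483, 0.226, 0.1433]
tool_rot: [-2.366, -2.065, 0.003]
ft_force: [0.1, -0.3, -0.1]
gripper_width: 0.399
t: 27.0
ee_pos: [0.5494, 0.2267, 0.0528]
tool_rot: [2.366, 2.066, 0.001]
ft_force: [-0.5, 0.0, 0.3]
gripper_width: 0.4
```

View pics/w10.png

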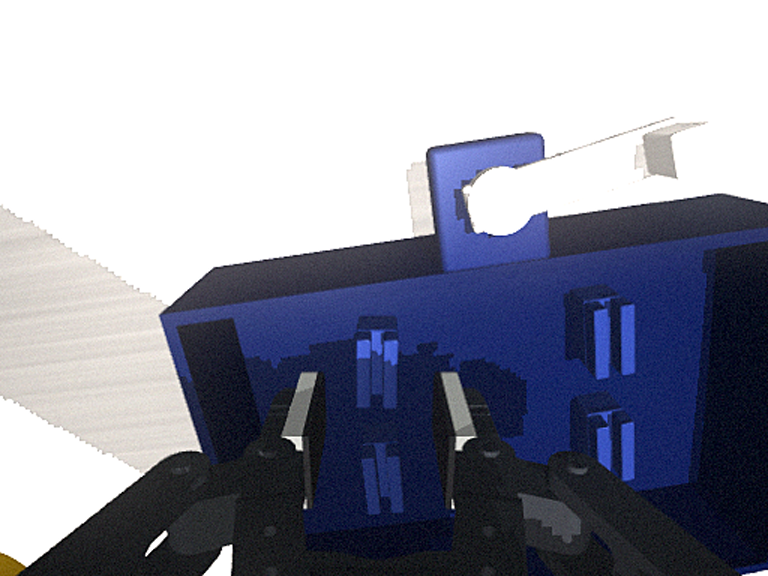

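```bash
python3 - <<'E'
from h import *
import pickle
c=pickle.load(open('w10.pkl','rb'))
for u,v in [(377,374),(382,480),(614,342),(614,445)]: print(onz(c,u/1.5,v/1.5,.028).round(4))
E
```

```text
[0.548  0.2274 0.028 ]
[0.5919 0.2233 0.028 ]
[0.5472 0.3082 0.028 ]
[0.5889 0.3094 0.028 ]
```

Foot C is centred between the pads. Descend and test-push it sideways.

```bash
python3 -m crank '[[[0,0,-0.1],[0,0,0],-0.2],[[0,0,-0.2],[0,0,0],-0.2],[[0,0,-0.27],[0,0,0],-0.2],[[0,0,-0.27],[0,0,0],-0.2],[[0,0.04,-0.27],[0,0,0],-0.2],[[0,0.08,-0.27],[0,0,0],-0.2],[[0,0.11,-0.27],[0,0,0],-0.2],[[0,0.14,-0.27],[0,0,0],-0.2],[[0,0.14,-0.27],[0,0,0],-0.2],[[0,0.14,-0.27],[0,0,0],-0.2]]'
python3 - <<'E'
from h import *
import pickle
c=grab('wrist'); 
c['frame']=np.clip(c['frame'].astype(float)*1.5,0,255).astype('uint8')
save(c,'w11.png',s=1.5); pickle.dump(c,open('w11.pkl','wb')); s=status.read_state(); print(s['ee_pos'],s['ft_force'],s['torque'])
E
```

```text
t: 28.3
ee_pos: [0.5494, 0.2364, 0.0255]
tool_rot: [2.366, 2.061, -0.008]
ft_force: [-1.2, -6.0, 4.3]
gripper_width: 0.399
[0.5493774  0.23634844 0.02547209] [-1.5531711  -5.56111159  4.8376399 ] [-1.36916473  0.21432211 -0.07811266]
```

View pics/w11.png

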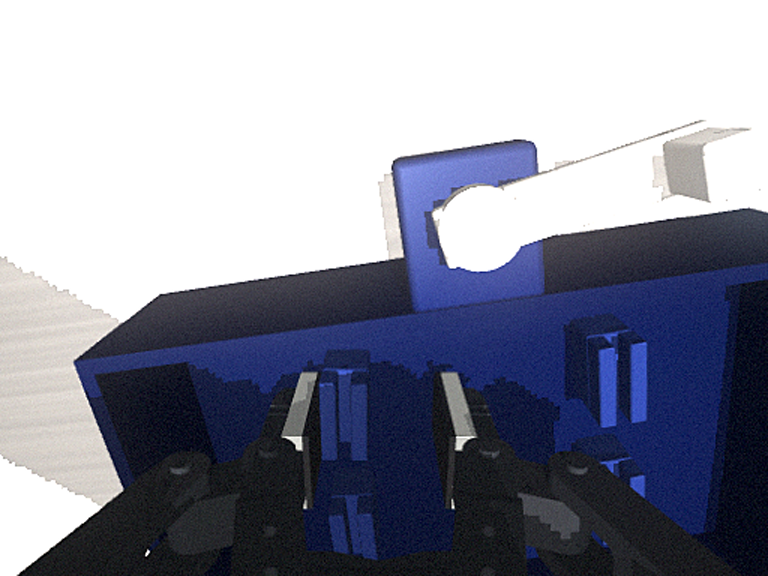

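Foot C pushed back with 6 N and did not move, so it's glued. Next is D.

```bash
python3 -m crank '[[[0,-0.14,0.05],[0,0,0],-0.2],[[0,-0.16,0.35],[0,0,0.02],-0.2],[[0.3,-0.165,0.35],[0,0,0.04],-0.2],[[0.45,-0.165,0.3],[0,0,0.045],-0.2],[[0.45,-0.165,0.1],[0,0,0.045],-0.2],[[0.45,-0.165,0],[0,0,0.045],-0.2],[[0.45,-0.11,0],[0,0,0.045],-0.2],[[0.45,-0.06,0],[0,0,0.045],-0.2],[[0.45,-0.02,0],[0,0,0.045],-0.2],[[0.45,-0.02,0],[0,0,0.045],-0.2]]'
python3 - <<'E'
from h import *
import pickle
c=grab('wrist'); 
c['frame']=np.clip(c['frame'].astype(float)*1.5,0,255).astype('uint8')
save(c,'w12.png',s=1.5); pickle.dump(c,open('w12.pkl','wb')); s=status.read_state(); print(s['ee_pos'],s['ft_force'],s['torque'])
E
```

```text
t: 29.6
ee_pos: [0.5942, 0.2398, 0.026]
tool_rot: [2.213, 2.23, 0.002]
ft_force: [-0.7, -0.3, 0.6]
gripper_width: 0.399
[0.59423983 0.2391247  0.02582675] [ 0.17801929 -0.51613577 -0.94927219] [-0.02590547 -0.00488561 -0.00596689]
```

View pics/w12.png

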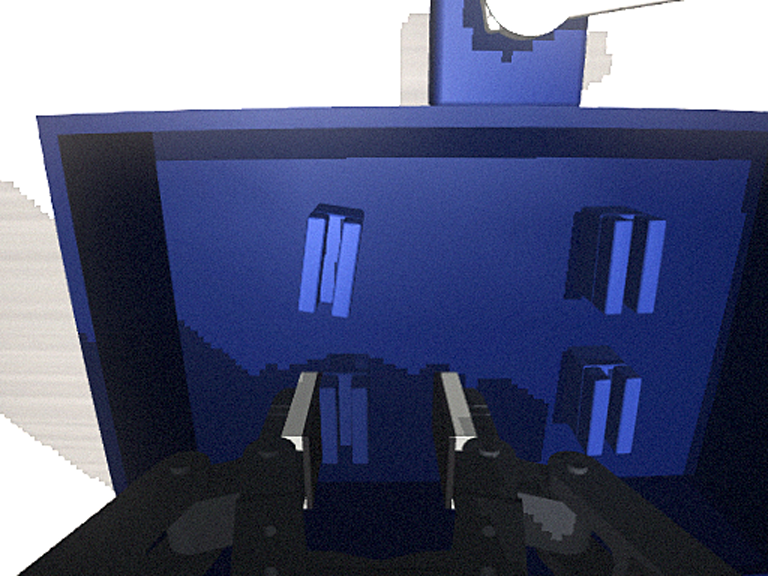

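```bash
python3 - <<'E'
from h import *
import pickle
c=pickle.load(open('w12.pkl','rb'))
for u,v in [(343,418),(330,263),(633,266),(614,413)]: print(onz(c,u/1.5,v/1.5,.028).round(4))
E
```

```text
[0.5932 0.2305 0.028 ]
[0.5466 0.2278 0.028 ]
[0.5467 0.3079 0.028 ]
[0.5915 0.3101 0.028 ]
```

D gave no resistance and moved from y≈0.223 to 0.2305, while the other feet held still. D is the loose one, so I'll grip and lift it.

```bash
python3 -m crank '[[[0,-0.08,0],[0,0,0],-0.2],[[0,-0.08,0],[0,0,0],-0.6],[[0,-0.08,0],[0,0,0],-1],[[0,-0.08,0],[0,0,0],-1],[[0,-0.08,0],[0,0,0],-1],[[0,-0.08,0.05],[0,0,0],-1],[[0,-0.08,0.2],[0,0,0],-1],[[0,-0.08,0.45],[0,0,0],-1],[[0,-0.08,0.7],[0,0,0],-1],[[0,-0.08,0.9],[0,0,0],-1]]'
python3 - <<'E'
from h import *
c=grab('wrist'); save(c,'w13.png',s=1.5)
E
```

```text
t: 30.9
ee_pos: [0.5945, 0.2311, 0.1176]
tool_rot: [2.214, 2.228, 0.003]
ft_force: [1.2, 0.4, -0.1]
gripper_width: 0.148
```

View pics/w13.png

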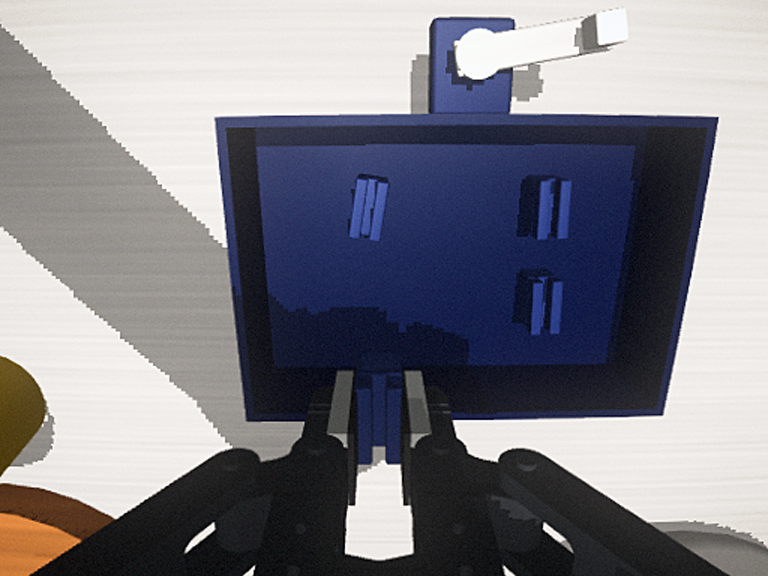

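The foot is held between the pads (380,415). I'll carry it to the spoon rest.

```bash
python3 -m crank '[[[-0.03,-0.1,0.1],[0,0,0],-1],[[-0.08,-0.2,0.2],[0,0,0],-1],[[-0.13,-0.3,0.3],[0,0,0],-1],[[-0.2,-0.4,0.3],[0,0,0],-1],[[-0.26,-0.5,0.3],[0,0,0],-1],[[-0.32,-0.6,0.3],[0,0,0],-1],[[-0.37,-0.7,0.3],[0,0,0],-1],[[-0.42,-0.8,0.3],[0,0,0],-1],[[-0.47,-0.9,0.3],[0,0,0],-1],[[-0.5,-1,0.3],[0,0,0],-1]]' && python3 -m crank '[[[-0.06,-0.1,0],[0,0,0],-1],[[-0.12,-0.2,0],[0,0,0],-1],[[-0.18,-0.3,0],[0,0,0],-1],[[-0.24,-0.4,0],[0,0,0],-1],[[-0.3,-0.5,0],[0,0,0],-1],[[-0.36,-0.6,0],[0,0,0],-1],[[-0.42,-0.7,0],[0,0,0],-1],[[-0.48,-0.8,0],[0,0,0],-1],[[-0.54,-0.9,0],[0,0,0],-1],[[-0.54,-0.9,0],[0,0,0],-1]]'
python3 - <<'E'
from h import *
import pickle
c=grab('wrist'); save(c,'w14.png',s=1.5);pickle.dump(c,open('w14.pkl','wb'))
c=grab('side'); save(c,'s14.png',(190,160,310,260),6);pickle.dump(c,open('s14.pkl','wb'))
E
```

```text
t: 32.2
ee_pos: [0.5437, 0.1299, 0.1453]
tool_rot: [2.214, 2.229, -0.0]
ft_force: [0.7, -0.3, -0.1]
gripper_width: 0.146
t: 33.45
ee_pos: [0.4894, 0.0392, 0.1451]
tool_rot: [2.217, 2.226, -0.001]
ft_force: [0.5, -0.6, 0.2]
gripper_width: 0.145
```

View pics/w14.png

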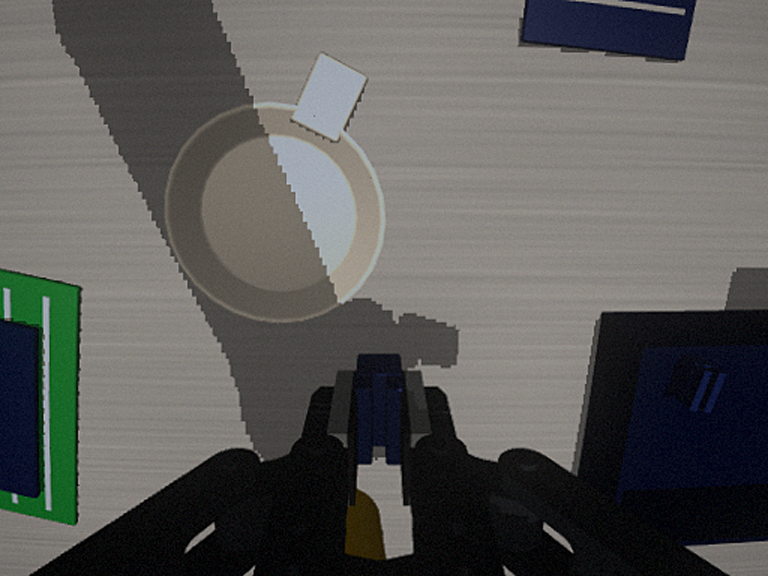

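View pics/s14.png

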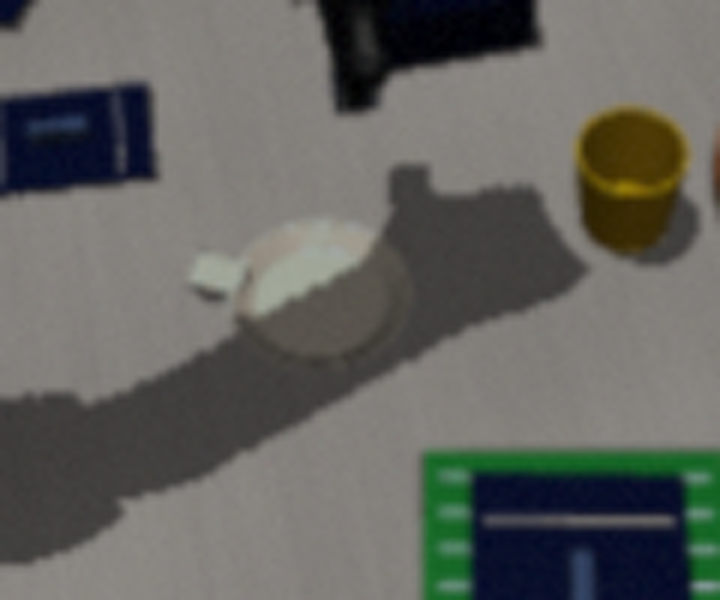

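```bash
python3 - <<'E'
from h import *
import pickle
c=pickle.load(open('w14.pkl','rb'))
for pts,z in (([(166,210),(385,210),(275,102),(275,321)],.016),([(201,210),(357,210),(280,133),(280,292)],.005)):
  p=np.array([onz(c,u/1.5,v/1.5,z) for u,v in pts]);print(p.round(4).tolist()); print('c',p[0,1]/2+p[1,1]/2,p[2,0]/2+p[3,0]/2)
E
```

```text
[[0.4491, -0.07, 0.016], [0.449, 0.0433, 0.016], [0.3967, -0.0103, 0.016], [0.5103, -0.0167, 0.016]]
c -0.01332739829110531 0.45350131850958975
[[0.4509, -0.0554, 0.005], [0.4508, 0.0285, 0.005], [0.4113, -0.0106, 0.005], [0.4971, -0.0152, 0.005]]
c -0.013445189496838227 0.454239642968509
```

```bash
python3 -m crank '[[[-0.09,-0.14,0],[0,0,0],-1],[[-0.18,-0.28,0],[0,0,0],-1],[[-0.27,-0.42,0],[0,0,0],-1],[[-0.345,-0.54,-0.1],[0,0,0],-1],[[-0.345,-0.54,-0.25],[0,0,0],-1],[[-0.345,-0.54,-0.4],[0,0,0],-1],[[-0.345,-0.54,-0.55],[0,0,0],-1],[[-0.345,-0.54,-0.7],[0,0,0],-1],[[-0.345,-0.54,-0.8],[0,0,0],-1],[[-0.345,-0.54,-0.8],[0,0,0],-1]]' && python3 -m crank '[[[0,0,-0.1],[0,0,0],-1],[[0,0,-0.2],[0,0,0],-1],[[0,0,-0.3],[0,0,0],-1],[[0,0,-0.35],[0,0,0],-1],[[0,0,-0.375],[0,0,0],-1],[[0,0,-0.38],[0,0,0],-1],[[0,0,-0.38],[0,0,0],-0.8],[[0,0,-0.38],[0,0,0],-0.4],[[0,0,-0.38],[0,0,0],-0.4],[[0,0,-0.38],[0,0,0],-0.4]]'
python3 - <<'E'
from h import *
import pickle
c=grab('wrist'); save(c,'w15.png',s=1.2)
E
```

```text
t: 34.8
ee_pos: [0.4547, -0.0133, 0.0642]
tool_rot: [-2.213, -2.228, 0.002]
ft_force: [-0.9, 0.6, -1.1]
gripper_width: 0.144
t: 36.05
ee_pos: [0.4556, -0.0135, 0.0274]
tool_rot: [2.214, 2.228, 0.0]
ft_force: [-0.7, -0.1, 0.0]
gripper_width: 0.297
```

View pics/w15.png

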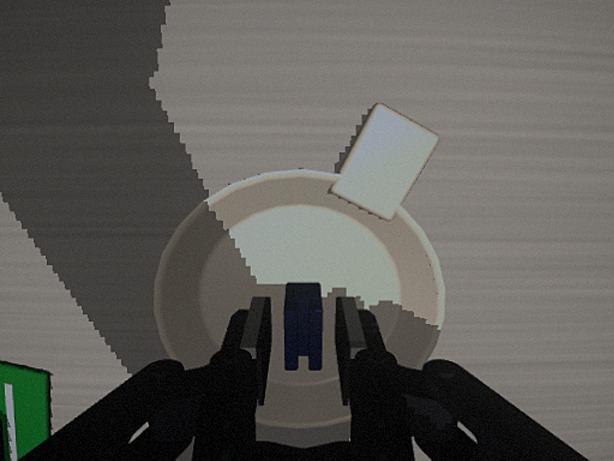

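The foot stands free between the pads at (303,330), in the dish. I'll lift straight up and check everything.

```bash
python3 -m crank '[[[0,0,0.1],[0,0,0],-0.4],[[0,0,0.25],[0,0,0],-0.4],[[0,0,0.5],[0,0,0],-0.4],[[0,0,0.75],[0,0,0],-0.4],[[0,0,1],[0,0,0],-0.4],[[0,0.1,1],[0,0,0],-0.4],[[0.2,0.4,1],[0,0,0],-0.4],[[0.4,0.7,1],[0,0,0],-0.4],[[0.5,1,1],[0,0,0],-0.4],[[0.5,1,1],[0,0,0],-0.4]]'
python3 - <<'E'
from h import *
import pickle
c=grab('wrist'); save(c,'w16.png',s=1.2);pickle.dump(c,open('w16.pkl','wb'))
c=grab('side'); save(c,'s16.png',s=1.5)
c=grab('scene'); save(c,'c16.png',s=1.5)
E
```

```text
t: 37.35
ee_pos: [0.5055, 0.0908, 0.1272]
tool_rot: [-2.206, -2.234, -0.003]
ft_force: [0.0, -0.0, -0.6]
gripper_width: 0.298
```

View pics/w16.png

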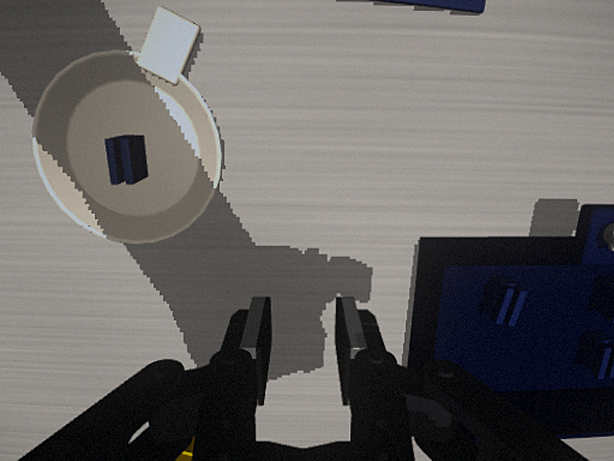

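View pics/s16.png

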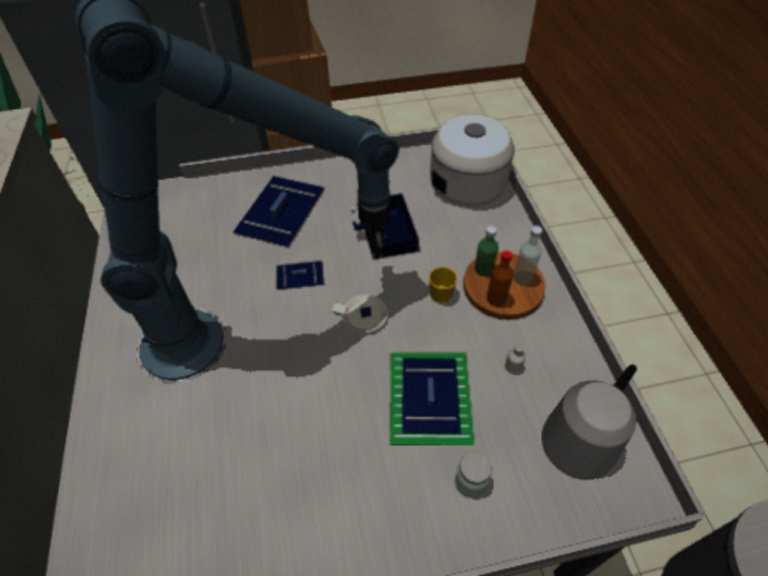

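View pics/c16.png

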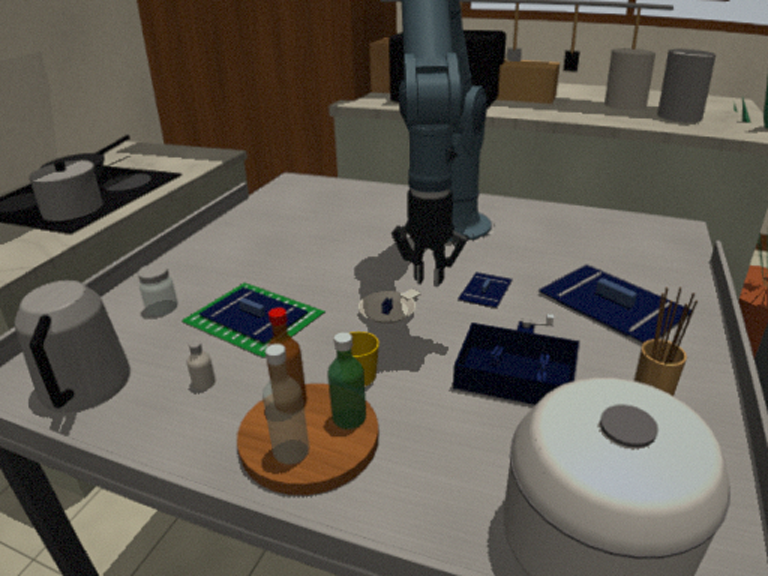

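The foot stands in the middle of the dish at wrist (125,160). The lid is centred on the mat at side (430,397). The clasp is open at scene (545,320), and the bystanders haven't visibly moved. I'll hand in.

```bash
python3 - <<'E'
from h import *
print(env.hand_in())
E
```

```text
the job is handed in; nothing more can be done
None
```

I finished the job and handed it in at about 37.5 s of the 72 s; the hand-in reports no verdict.

**What I did:**
- I pushed the clasp round to its open side, clear of the lid. It looks beyond 1.6 rad in the pictures.
- I lifted the middle-sized lid off and laid it handle up on the drying mat.
- I pushed on two of the feet to find the loose one. The one on the box's -x, -y side resisted with about 6 N and did not move. The one on its +x, -y side slid about 7 mm with no resistance, so I lifted it out and stood it in the spoon rest. I did not need to push the other two.

**Last checks:**
- The pictures show the lid square and centred on the mat, the foot upright in the middle of the dish, and the clasp open. The other three feet are still in the box, and the bystanders look as they did at the start.
- The gripper is clear of everything, with wrist force below 1 N.
- I judged the final positions by eye and did not measure them again. The early corner fits of the box and mat were off by up to about 3 pixels, so I took the box and spoon rest from closer wrist views and checked one mat corner the same way. None of the checks failed.

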